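Wedge up a drawer for gluing

ROBOT

A 6-joint arm with a two-finger parallel gripper is mounted at the origin on the work surface. World frame = base frame: x ahead of the robot, y to its left, z up, the work surface at z = 0. Lengths are in m, angles in degrees, forces in N, time in s.
With the tool pointing down it reaches from about 0.25 to 0.725 m from the base axis. Payload 9.7 kg.
Tool frame: the origin (TCP) lies midway between the tips of the shut fingers; the grasp point (between the pads) lies 19 mm behind it; z points along the fingers, y is the line along which they close (so a half turn about z gives the same grasp; the last joint's range is limited). The gripper opens to 85 mm and grips with 20 to 120 N. Pads are 22 mm wide; open, the fingers measure 114 mm over their backs; the gripper's body (76 mm by 85 mm) begins 54 mm behind the grasp point. The pads swing forward as they close: fully open they stand 13 mm farther back than shut.
Start: joints at [68.755, 4.979, 10.078, 95.1, 0, 90], TCP at [0.199, 0.513, 0.231] pointing down, gripper open.
Joint ranges: [-179.16, 179.16], [-48.56, 103.87], [-65.8, 70.77], [-126.05, 130.52], [-82.76, 87.17], [-180, 180]. Speed limits (degrees/s): [127.2, 127.2, 147.25, 180, 180, 180].

INTERFACE

Orientations are given as [roll, pitch, yaw] about the fixed x, y, z axes, in that order (R = Rz(yaw) Ry(pitch) Rx(roll)).
In Python, from workcell import bot gives the robot as it stands.
- The arm moves only by the shell command python3 -m crank 'ROWS' [FORCE]. ROWS is JSON, a list of rows, each an object with "gripper": the finger opening in mm, from 0 to 85.4; "travel": the shift along the tool's x, y, z in mm, a list of three; "twist": the turn, a rotation vector about the tool's x, y, z in rad, a list of three. In form: [{"gripper": gripper, "travel": [tx, ty, tz], "twist": [rx, ry, rz]}, ...]. A call has 1 to 12 rows; each row shifts and turns the commanded pose from where the row before left it, along the tool's axes as they then stand; what a row does not reach is not made up. A row lasts 1/8 s, in which the tool goes at most 62.5 mm and 10.7 degrees, less where a joint would pass 70% of its speed; a pose out of reach is approached as far as the arm can. A call is refused whole if a number of a shift passes 62.5 or a number of a turn 0.188, either way. A call with a gripper value outside its range is refused whole. The fingers move at their own pace and stop on an object; FORCE is the grip in N (left out, the last holds). Time passes only in rows, so rows that do not move let the fingers close. It gives the time, the measured TCP pose, the force, the opening and the grip force at its end, in the units of the state.
- bot.get_obs(): the state, without advancing time (a new reading comes with each control period).
- bot.camera(name): name is "side" or "top"; returns the picture (420x560x3 uint8, red, green, blue); there is no depth.
- bot.calibration(name): a dict with "vfov" (degrees; the focal length in pixels is half the picture's height over the tangent of half this angle, whatever the lens; pixels are square), "cx", "cy" (the principal point, pixels), "k1" (the pictures are not rectified: a ray, as slopes to the right and down, at radius r is drawn at 1 + k1 r^2 times it, then the intrinsics apply), "camera_from_world" (4x4, takes a point from world to camera coordinates). Camera axes: x right, y down, z forward; pixel columns grow to the right and rows downward; lengths in m; the calibration is good to about 2 mm. A picture is of the moment at which its call begins. calibration takes no time and is no camera call.
- bot.job_done(): hands the job in; it is judged then, once.
The state is a dict: "time": time; "q": joint angles; "qd": joint speeds; "joint_efforts": joint torques, N m; "ee_pos": TCP position; "tcp_rot": TCP orientation; "wrist_force": force on the tool from outside, world axes, zero at the start; "torque": the same for the moment, N m; "opening": finger opening in m; "grasp_force": force on a finger pad.
Only numpy, scipy, OpenCV 4.12 (cv2) and the standard library are available. Lean on these libraries where they do the work, as an engineer would, in place of code of your own. Each camera call takes 0.05 s, during which the arm holds its last target. There are 200 camera calls.

TASK

The little drawer in the wooden cradle has one loose side that stands a few millimetres open. Take the middle-sized of the three wooden wedges from the rack, stand it tip down and loose in the slot beside the drawer and let go of it; then tap or press it down on its head with closed fingers until the loose side is pushed fully home and the wedge stays locked tight, upright in the slot.

Things in the scene. Friction and masses are not known exactly. Their poses are not given: they have to be found in the camera images.
- wedge_head (a point): Middle-sized of three plain wooden wedges standing tip down in a rack. Point: centre of its squared head, the place to grip. Head 34 mm thick (own x), 50 wide (own y), 46 high (z up; the others' heads are 20 and 50 thick). Below it the blade: 70 long, 34 wide, tapering on both sides from 28 thick to 8 at the tip, 93 mm below this point. Same either way round. 50-100 g.
- rack: Plywood rack, 260 (own y) x 76 (x) x 76 mm high; origin: centre of its underside. Three pockets 70 mm apart along y hold the wedges in any order, their thickness along x. The heads rest on its top, 76 mm above the table; in front of and behind the heads (26 to 38 mm along x from the middle) it is only 58 mm high.
- slot (a point): Mouth centre of the tapered slot in the cradle with the drawer, 88 mm above the table; nothing there is higher. x: across the slot (wedge's thickness), drawer at -x, fixed block +x; y: along it, 60 mm, ends open. Open: 20 mm wide, narrowing down like the wedge, 70 deep. Wedge head centre is about 50 mm above this when loose; about 33 mm, and 2.5 mm towards the drawer, when tight.
- drawer_side (a joint): The drawer's loose dark side, carrying one sloping slot wall: 0 = standing open by 5 mm, 0.005 m = fully home. A 4-6 N spring reopens it unless the wedge holds it. The wedge set in with under 5 N hardly moves it; pressing the wedge home takes about 7 to 16 N and then it stops firmly: 20 N is plenty.
Things that resemble listed ones, but are neither listed nor needed, are in the scene too. Leave any turquoise or yellow look-alike of the part that bears wedge_head alone.

How it is judged:
By the outcome, as a careful person would: the job done as asked, in the order asked, and still so for the second after the job is handed in, with the robot touching nothing.
It also fails if it takes over 58 s, if anything falls off the work surface, if the arm or the gripper's body presses on something with over 40 N, if the wrist force passes 120 N, or if a joint passes its speed limit or range.

## Working session

There is one attempt and no reset: what is moved stays moved. The work goes in short steps, Python scripts to look and compute and a shell command to move; the robot and the scene stay as the last step left them, time stands still between calls to the robot, and variables do not carry over. Pictures are saved under pics/ and viewed, at most 10 in all, crops included, and the job is handed in when it is done.

```bash
mkdir -p pics
cat > h.py <<'E'
import numpy as np, cv2
from workcell import bot
def K(c):
    f=210/np.tan(np.radians(c["vfov"]/2)); return f
def proj(n,P):
    c=bot.calibration(n);T=np.array(c["camera_from_world"]);p=np.atleast_2d(P)@T[:3,:3].T+T[:3,3]
    s=p[:,:2]/p[:,2:];s=s*(1+c["k1"]*(s**2).sum(1,keepdims=True));return s*K(c)+[c["cx"],c["cy"]]
def at(n,px,z):
    "world point on plane z seen at pixels px"
    c=bot.calibration(n);T=np.array(c["camera_from_world"]);d=(np.atleast_2d(px)-[c["cx"],c["cy"]])/K(c);s=d.copy()
    for _ in range(30): s=d/(1+c["k1"]*(s**2).sum(1,keepdims=True))
    r=np.c_[s,np.ones(len(s))]@T[:3,:3];o=-T[:3,:3].T@T[:3,3]
    return o+r*((z-o[2])/r[:,2])[:,None]
def snap(n,f,crop=None,k=1):
    im=bot.camera(n)[:,:,::-1]
    if crop: x0,y0,x1,y1=crop; im=im[y0:y1,x0:x1]
    if k!=1: im=cv2.resize(im,None,fx=k,fy=k,interpolation=cv2.INTER_CUBIC)
    cv2.imwrite("pics/"+f,im)
E
python3 - <<'E'
from h import *
snap("top","t0.png");snap("side","s0.png")
for n in("top","side"):
    c=bot.calibration(n);T=np.array(c["camera_from_world"]);print(n,c["vfov"],c["k1"],-T[:3,:3].T@T[:3,3])
print(bot.get_obs())
E
```

```text
top 56.280585549461236 0.003787906318602285 [ 0.55283406 -0.08540331  0.72955389]
side 42.41334393901012 -0.1934334157177551 [ 0.13397994 -0.65149789  0.60728298]
{'time': 0.1, 'q': array([6.87547891e+01, 5.00575710e+00, 1.00405753e+01, 9.51004174e+01,
       3.92455322e-04, 9.00014746e+01]), 'qd': array([ 0.00136186, -0.06272162,  0.05974628,  0.01660672, -0.11512752,
       -0.12740396]), 'joint_efforts': array([ 4.96841676e-04, -5.21561337e+01,  4.65655267e+01,  1.60675828e-02,
        4.93019991e-05, -2.62252547e-05]), 'ee_pos': array([0.19922187, 0.51243037, 0.23068917]), 'tcp_rot': array([-1.79934401e+02, -3.90766794e-04,  1.58753314e+02]), 'wrist_force': array([ 0.38383896,  0.12764902, -0.0433431 ]), 'torque': array([-4.94227765e-05, -3.25664247e-03, -4.38150143e-02]), 'grasp_force': 0.0, 'opening': 0.08543485709009484}
```

View pics/t0.png

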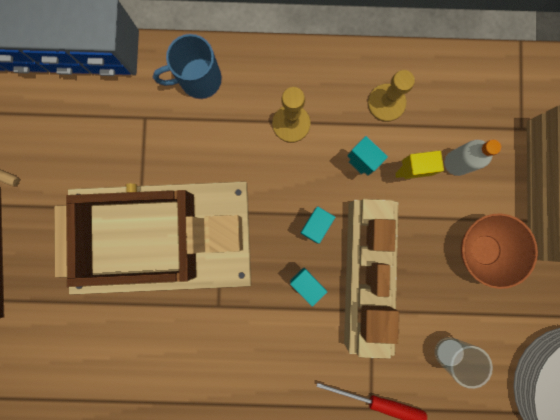

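View pics/s0.png

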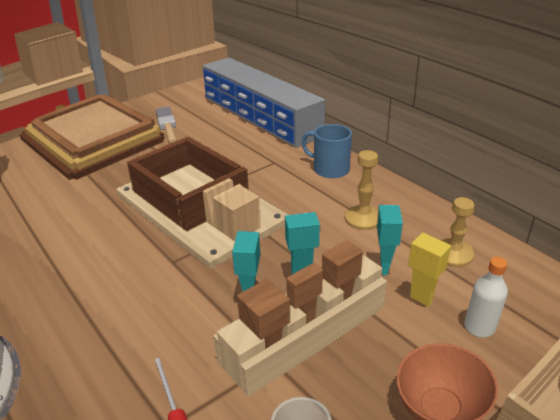

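Top picture: candidates are the brown wedges in the rack at (382,236), (379,280) and (381,326), the turquoise ones at (368,156), (319,225) and (309,287), and the yellow one at (426,163). The brown ones look middle, thin and thick in that order, so I choose (382,236). The slot is near (198,236). I'll check this in a close crop.

Run:
```python
from h import *
snap("top","c1.png",(170,180,410,360),3.3)
```

```text
(no output)
```

View pics/c1.png

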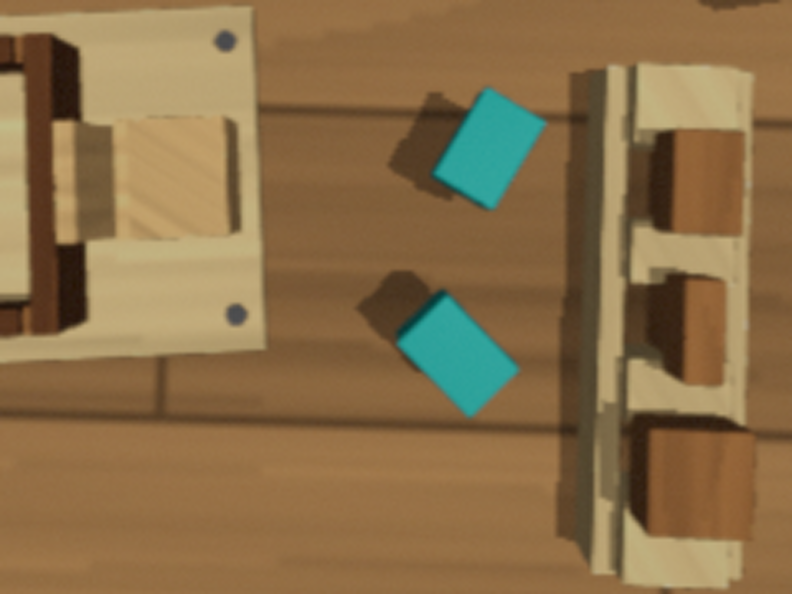

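The crop shows the three heads about 68, 42 and 105 crop px thick (top to bottom), so the upper one at (707,182) is the middle wedge. The slot is the dark band between crop x 78 and 115, y 120–241.

Run:
```python
from h import *
g=lambda p,z:at("top",np.array(p)/3.3+[170-.35,180-.35],z)
np.set_printoptions(precision=4,suppress=True)
W=g([(675,129),(743,130),(741,235),(671,233)],.122)
print(W,W.mean(0),np.linalg.norm(W-np.roll(W,-1,0),axis=1))
T2=g([(683,276),(725,279),(723,385),(680,384)],.122);print("thin",T2.mean(0))
T3=g([(650,429),(752,431),(753,541),(646,537)],.122);print("thick",T3.mean(0), np.linalg.norm(T3-np.roll(T3,-1,0),axis=1))
d=T3.mean(0)-W.mean(0);print(np.linalg.norm(d),"rack y dir deg",np.degrees(np.arctan2(d[1],d[0])))
S=g([(77,121),(115,117),(114,240),(77,243)],.088);print("slot",S,S.mean(0),np.linalg.norm(S-np.roll(S,-1,0),axis=1))
d=S[2]-S[1];print("slot y dir",np.degrees(np.arctan2(d[1],d[0])))
B=g([(252,8),(265,348)],.012);d=B[1]-B[0];print("base edge",B,np.degrees(np.arctan2(d[1],d[0])))
for n,p in(("W",W.mean(0)),("S",S.mean(0)),("blk",S[1])): print(n,proj("side",p))
```

```text
[[ 0.5889 -0.2276  0.122 ]
 [ 0.5894 -0.2596  0.122 ]
 [ 0.5402 -0.2592  0.122 ]
 [ 0.5401 -0.2265  0.122 ]] [ 0.5646 -0.2432  0.122 ] [0.032  0.0492 0.0328 0.0488]
thin [ 0.4952 -0.242   0.122 ]
thick [ 0.4249 -0.2418  0.122 ] [0.0473 0.05   0.0493 0.0491]
0.13974512910102482 rack y dir deg 179.40081897959618
slot [[0.5859 0.0609 0.088 ]
 [0.5884 0.0422 0.088 ]
 [0.5278 0.0401 0.088 ]
 [0.5258 0.0582 0.088 ]] [0.557  0.0503 0.088 ] [0.0189 0.0607 0.0182 0.0602]
slot y dir -178.00803505011484
base edge [[ 0.6558 -0.0163  0.012 ]
 [ 0.4683 -0.0302  0.012 ]] -175.75660640295382
W [[343.4663 250.4664]]
S [[223.9405 187.2365]]
blk [[240.9198 182.9017]]
```

Run:
```python
from h import *
snap("side","c2.png",(110,130,390,340),2.8)
```

```text
(no output)
```

View pics/c2.png

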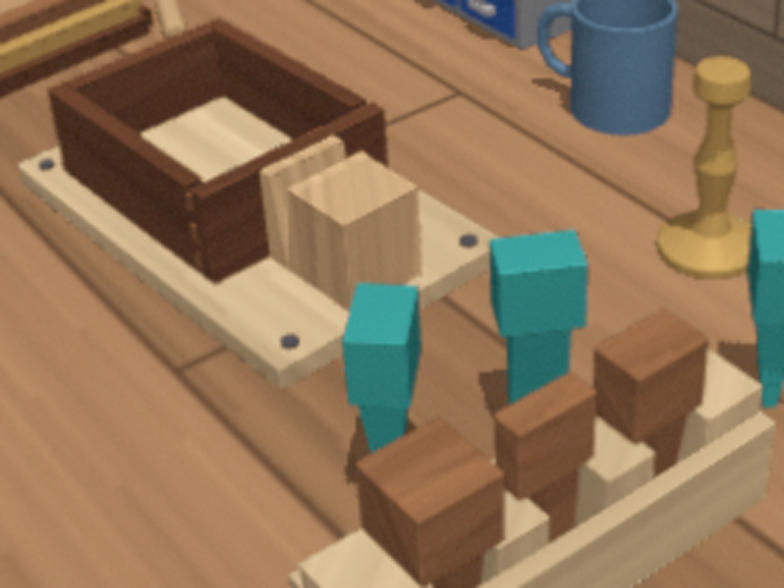

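The side view agrees with the top estimates: the head top falls at crop (653,340) and the slot mouth at (318,165), both within 2 px of prediction. The yaws need refining, so I'll fit the edges.

```bash
cat > edge.py <<'E'
from h import *
def vline(G,x,y0,y1,w=4):
    "subpixel near-vertical edge: returns end points, rms"
    P=[]
    for y in range(y0,y1+1):
        g=np.abs(np.gradient(G[y].astype(float)))[x-w:x+w+1]; g=g*(g>g.max()*.4)
        P.append((x-w+(g*np.arange(2*w+1)).sum()/g.sum(),y))
    P=np.array(P);c=np.polyfit(P[:,1],P[:,0],1);r=P[:,0]-np.polyval(c,P[:,1]);k=np.abs(r)<1
    c=np.polyfit(P[k,1],P[k,0],1)
    return np.array([(np.polyval(c,y0),y0),(np.polyval(c,y1),y1)]),r.std()
def hline(G,y,x0,x1,w=4):
    p,r=vline(G.T,y,x0,x1,w);return p[:,::-1],r
E
python3 - <<'E'
from edge import *
np.set_printoptions(precision=4,suppress=True)
G=cv2.cvtColor(bot.camera("top"),cv2.COLOR_RGB2GRAY)
def rep(n,pr,z,off=0):
    p,r=pr;w=at("top",p,z);d=w[1]-w[0];print(n,p.round(1).tolist(),round(r,2),w[:,:2].tolist(),round(np.degrees(np.arctan2(d[1],d[0]))-off,2))
rep("plateR",vline(G,248,190,280),.012)
rep("plateBot",hline(G,289,90,235,5),.012)
rep("plateTop",hline(G,186,90,235,5),.012)
rep("drawerwallR",vline(G,187,196,275),.08)
rep("blockL",vline(G,205,219,249,3),.088)
rep("slotL",vline(G,193,220,250,3),.088)
rep("blockTop",hline(G,215,208,236,3),.088)
rep("blockBot",hline(G,252,208,236,3),.088)
rep("rackL",vline(G,352,215,345),.058)
rep("headR",vline(G,395,223,248,3),.122)
rep("headL",vline(G,374,223,248,3),.122)
rep("headT",hline(G,219,377,392,3),.122)
rep("headB",hline(G,251,377,392,3),.122)
E
```

```text
plateR [[245.9, 190.0], [249.5, 280.0]] 0.58 [[0.6411246368535187, -0.016718267807151257], [0.4774646249232004, -0.02912621528726962]] -175.66
plateBot [[90.0, 288.1], [235.0, 287.9]] 0.82 [[0.4547142980947741, 0.2577017336051129], [0.46260668006533323, -0.0034016259400670573]] -88.27
plateTop [[90.0, 189.6], [235.0, 183.8]] 1.93 [[0.6330239927547323, 0.26865938591815924], [0.651933334093629, 0.0037847444527127905]] -85.92
drawerwallR [[185.0, 196.0], [187.3, 275.0]] 0.43 [[0.6196344175980273, 0.07751620443883593], [0.4897436674733487, 0.06770616797119504]] -175.68
blockL [[203.6, 219.0], [204.6, 249.0]] 0.11 [[0.5820086800142634, 0.043399214265278055], [0.5332538504147947, 0.03964095592405727]] -175.59
slotL [[191.8, 220.0], [192.8, 250.0]] 0.15 [[0.579790874308281, 0.06261078996733145], [0.5310642590003248, 0.058775975788719334]] -175.5
blockTop [[208.0, 215.5], [236.0, 214.6]] 0.47 [[0.5878794385780652, 0.03645297881735471], [0.5908466969825835, -0.00921349069587897]] -86.28
blockBot [[208.0, 252.1], [236.0, 251.4]] 0.52 [[0.5284094334965753, 0.033935681869424375], [0.5309198603418955, -0.01147806728341949]] -86.84
rackL [[352.7, 215.0], [350.2, 345.0]] 0.68 [[0.5979705692478172, -0.20563779567471274], [0.3791789098751507, -0.20558085136575202]] 179.99
headR [[396.2, 223.0], [395.8, 248.0]] 0.12 [[0.583291464359524, -0.2618428829529791], [0.5446491010091195, -0.2617338178707142]] 179.84
headL [[374.2, 223.0], [373.2, 248.0]] 0.14 [[0.5822565999908055, -0.22766683296266704], [0.543599836240017, -0.22683995371394922]] 178.77
headT [[377.0, 218.4], [392.0, 218.6]] 0.02 [[0.589474599150885, -0.2319565340351144], [0.5899781124633776, -0.2552364122161332]] -88.76
headB [[377.0, 250.8], [392.0, 251.5]] 0.13 [[0.5394009098853874, -0.232702646756768], [0.5390996354930723, -0.2558704136648904]] -90.75
```

```bash
python3 -m crank '[{"gripper":85,"travel":[0,0,0],"twist":[0,0,-0.1855]},{"gripper":85,"travel":[0,0,0],"twist":[0,0,-0.1855]},{"gripper":85,"travel":[0,0,0],"twist":[0,0,0]}]'; python3 -c "
from workcell import bot;o=bot.get_obs();print(o['q'],o['tcp_rot'])"
```

```text
time: 0.62
ee_pos: [0.1993, 0.5126, 0.2311]
tcp_rot: [-180.0, -0.0, 179.9]
wrist_force: [0.1, -0.8, 0.1]
opening: 0.0849
grasp_force: 0.0
[ 6.87543594e+01  4.98469037e+00  1.00683589e+01  9.50992158e+01
 -7.03468756e-04  6.88175202e+01] [-1.79985249e+02 -4.96191666e-03  1.79936839e+02]
```

```bash
python3 -m crank '[{"gripper":85,"travel":[-26,-50,0],"twist":[0,0,0]},{"gripper":85,"travel":[-26,-50,0],"twist":[0,0,0]},{"gripper":85,"travel":[-26,-50,0],"twist":[0,0,0]},{"gripper":85,"travel":[-26,-50,0],"twist":[0,0,0]},{"gripper":85,"travel":[-26,-50,0],"twist":[0,0,0]},{"gripper":85,"travel":[-26,-50,0],"twist":[0,0,0]},{"gripper":85,"travel":[-26,-50,0],"twist":[0,0,0]},{"gripper":85,"travel":[-26,-50,0],"twist":[0,0,0]},{"gripper":85,"travel":[-26,-50,0],"twist":[0,0,0]},{"gripper":85,"travel":[-26,-50,0],"twist":[0,0,0]},{"gripper":85,"travel":[-26,-50,0],"twist":[0,0,0]},{"gripper":85,"travel":[-26,-50,0],"twist":[0,0,0]}]'
```

```text
time: 2.12
ee_pos: [0.512, -0.0892, 0.2314]
tcp_rot: [180.0, 0.0, 179.7]
wrist_force: [1.7, 0.5, 0.4]
opening: 0.0848
grasp_force: 0.0
```

```bash
python3 -m crank '[{"gripper":85,"travel":[-17,-50,0],"twist":[0,0,0]},{"gripper":85,"travel":[-17,-50,0],"twist":[0,0,0]},{"gripper":85,"travel":[-17,-54,0],"twist":[0,0,0]},{"gripper":85,"travel":[0,0,0],"twist":[0,0,0]},{"gripper":85,"travel":[0,0,0],"twist":[0,0,0]}]'
python3 - <<'E'
from h import *
print(bot.get_obs()["ee_pos"],bot.get_obs()["q"])
E
```

```text
time: 2.75
ee_pos: [0.5623, -0.2412, 0.231]
tcp_rot: [180.0, -0.0, 179.8]
wrist_force: [-0.7, -0.2, 0.3]
opening: 0.0852
grasp_force: 0.0
[ 0.56225918 -0.24115345  0.23100515] [-2.32215494e+01  1.38202231e+01  2.00703700e+01  9.62962249e+01
  1.50566528e-02 -2.30396851e+01]
```

```bash
python3 -m crank '[{"gripper":85,"travel":[-2,-3,35],"twist":[0,0,0]},{"gripper":85,"travel":[0,0,40],"twist":[0,0,0]},{"gripper":85,"travel":[0,0,40],"twist":[0,0,0]},{"gripper":85,"travel":[0,0,32],"twist":[0,0,0]},{"gripper":85,"travel":[0,0,0],"twist":[0,0,0]},{"gripper":85,"travel":[0,0,0],"twist":[0,0,0]}]'
python3 - <<'E'
from h import *
snap("side","g1.png",(200,100,480,310),2.8)
E
```

```text
time: 3.5
ee_pos: [0.565, -0.2438, 0.0864]
tcp_rot: [-180.0, 0.1, -180.0]
wrist_force: [0.0, 0.2, 0.5]
opening: 0.0854
grasp_force: 0.0
```

View pics/g1.png

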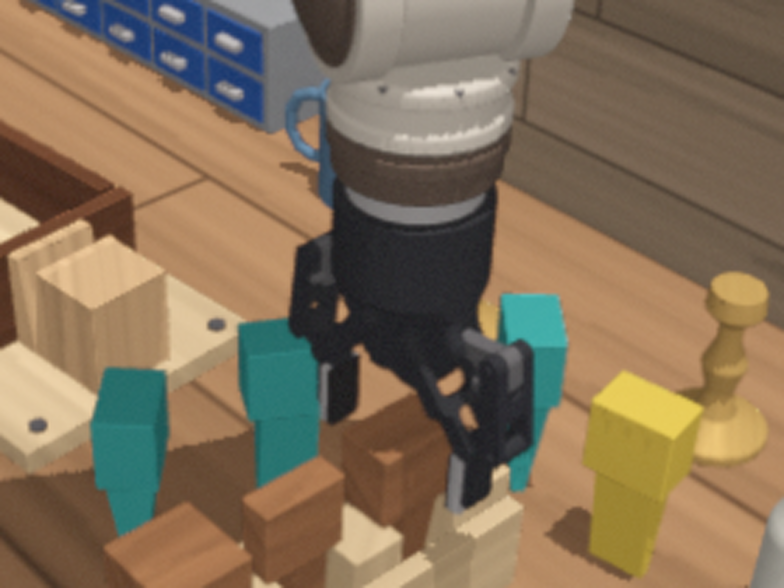

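Crop: the open fingers straddle the right head at (395,470), the middle wedge, and are clear of everything else. Closing now.

```bash
python3 -m crank '[{"gripper":85,"travel":[0,0,3],"twist":[0,0,0]},{"gripper":25,"travel":[0,0,0],"twist":[0,0,0]},{"gripper":25,"travel":[0,0,0],"twist":[0,0,0]},{"gripper":25,"travel":[0,0,0],"twist":[0,0,0]},{"gripper":25,"travel":[0,0,0],"twist":[0,0,0]},{"gripper":25,"travel":[0,0,0],"twist":[0,0,0]}]' 40
```

```text
time: 4.3
ee_pos: [0.5645, -0.2444, 0.0815]
tcp_rot: [-180.0, 0.0, -180.0]
wrist_force: [-0.4, 0.2, 2.6]
opening: 0.0337
grasp_force: 40.1
```

```bash
python3 -m crank '[{"gripper":25,"travel":[0,0,-20],"twist":[0,0,0]},{"gripper":25,"travel":[0,0,-40],"twist":[0,0,0]},{"gripper":25,"travel":[0,0,-40],"twist":[0,0,0]},{"gripper":25,"travel":[0,0,-40],"twist":[0,0,0]},{"gripper":25,"travel":[1,40,0],"twist":[0,0,0]},{"gripper":25,"travel":[2,55,0],"twist":[0,0,0]},{"gripper":25,"travel":[2,55,0],"twist":[0,0,0]},{"gripper":25,"travel":[1,55,0],"twist":[0,0,0]},{"gripper":25,"travel":[1,50,0],"twist":[0,0,0]},{"gripper":25,"travel":[0,40,0],"twist":[0,0,-0.077]},{"gripper":25,"travel":[0,0,0],"twist":[0,0,0]},{"gripper":25,"travel":[0,0,0],"twist":[0,0,0]}]'
python3 - <<'E'
from h import *
snap("side","p1.png",(130,30,410,240),2.8);snap("top","p2.png",(120,150,320,300),4)
E
```

```text
time: 5.8
ee_pos: [0.5573, 0.0505, 0.2211]
tcp_rot: [-180.0, -0.0, -175.6]
wrist_force: [1.5, -0.6, -0.3]
opening: 0.0335
grasp_force: 40.2
```

View pics/p1.png

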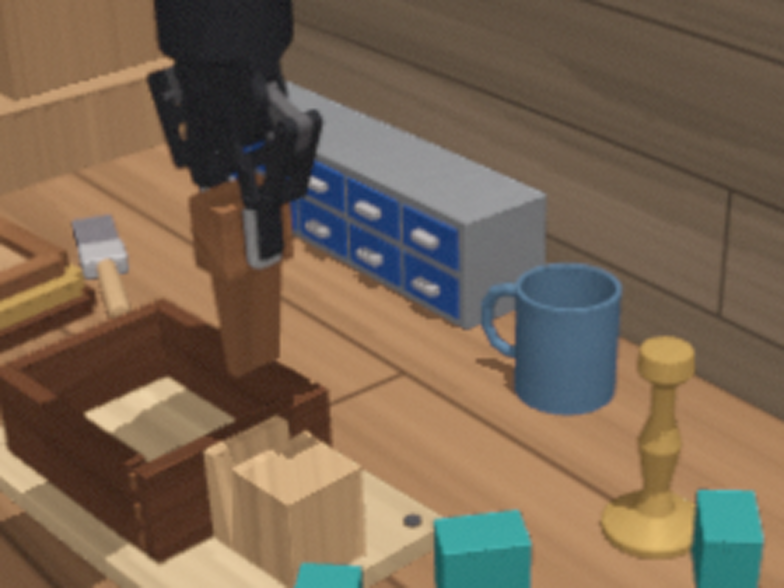

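```bash
python3 - <<'E'
from h import *
p=np.array([.5573,.0505,.1456]);a=np.radians(4.4);u=np.array([np.cos(a),np.sin(a),0]);v=np.array([-u[1],u[0],0])
P=[p+s*.017*u+t*.004*v for s in(-1,1) for t in(-1,1)]
print((proj("side",P)-[130,30])*2.8)
E
python3 -m crank '[{"gripper":25,"travel":[0,0,25],"twist":[0,0,0]},{"gripper":25,"travel":[0,0,25],"twist":[0,0,0]},{"gripper":25,"travel":[0,0,15],"twist":[0,0,0]},{"gripper":25,"travel":[0,0,10],"twist":[0,0,0]},{"gripper":25,"travel":[0,0,0],"twist":[0,0,0]}]'
```

```text
[[238.17138092 373.68331894]
 [230.23667175 369.09340333]
 [281.5318699  353.92385728]
 [273.50626924 349.52356904]]
time: 6.52
ee_pos: [0.5573, 0.0504, 0.146]
tcp_rot: [-180.0, -0.0, -175.6]
wrist_force: [0.6, 0.2, -0.8]
opening: 0.0334
grasp_force: 40.2
```

The tip matches its prediction (crop (235,373) to (279,354)), and there is no contact force on entry. Next I lower to the loose seat in small steps.

```bash
python3 -m crank '[{"gripper":25,"travel":[0,0,8],"twist":[0,0,0]},{"gripper":25,"travel":[0,0,7],"twist":[0,0,0]},{"gripper":25,"travel":[0,0,5],"twist":[0,0,0]},{"gripper":25,"travel":[0,0,0],"twist":[0,0,0]},{"gripper":25,"travel":[0,0,0],"twist":[0,0,0]}]'
python3 - <<'E'
from h import *
snap("side","q1.png",(130,80,340,240),3.7)
E
```

```text
time: 7.15
ee_pos: [0.5572, 0.0512, 0.1262]
tcp_rot: [179.9, -0.0, -175.6]
wrist_force: [-0.1, 5.9, -3.2]
opening: 0.0337
grasp_force: 40.1
```

View pics/q1.png

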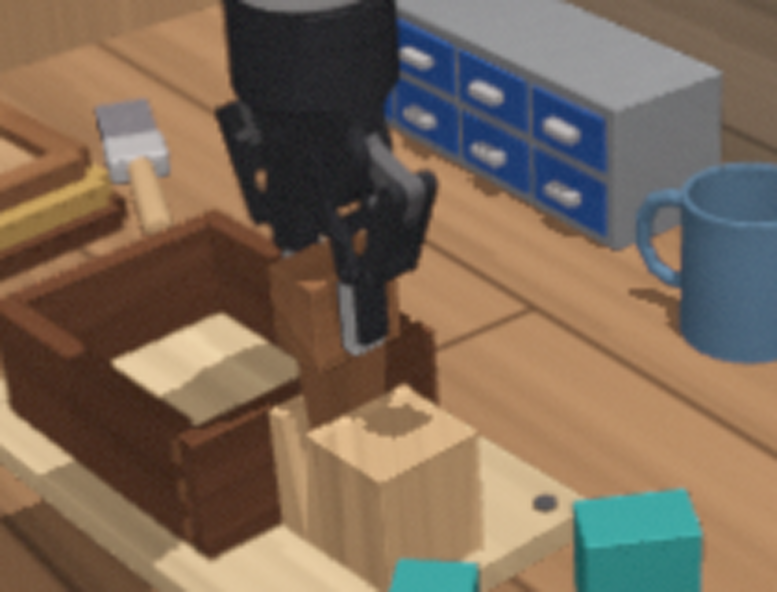

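The picture shows the wedge upright in the slot between the loose side (290,420) and the block (390,430). The +y force means it is rubbing the block, so I shift it about 1.5 mm toward the drawer and lower a little.

```bash
python3 -m crank '[{"gripper":25,"travel":[0,1.5,0],"twist":[0,0,0]},{"gripper":25,"travel":[0,0,0],"twist":[0,0,0]},{"gripper":25,"travel":[0,0,3],"twist":[0,0,0]},{"gripper":25,"travel":[0,0,0],"twist":[0,0,0]}]'
```

```text
time: 7.7
ee_pos: [0.5571, 0.052, 0.123]
tcp_rot: [-180.0, -0.0, -175.6]
wrist_force: [0.5, 0.0, -1.1]
opening: 0.0332
grasp_force: 40.4
```

```bash
python3 -m crank '[{"gripper":25,"travel":[0,0,1.5],"twist":[0,0,0]},{"gripper":25,"travel":[0,0,0],"twist":[0,0,0]},{"gripper":38,"travel":[0,0,0],"twist":[0,0,0]},{"gripper":60,"travel":[0,0,0],"twist":[0,0,0]},{"gripper":80,"travel":[0,0,0],"twist":[0,0,0]},{"gripper":80,"travel":[0,0,0],"twist":[0,0,0]},{"gripper":80,"travel":[0,0,0],"twist":[0,0,0]},{"gripper":80,"travel":[0,0,-30],"twist":[0,0,0]},{"gripper":80,"travel":[0,0,-50],"twist":[0,0,0]},{"gripper":80,"travel":[0,0,-30],"twist":[0,0,0]},{"gripper":0,"travel":[0,0,0],"twist":[0,0,0]},{"gripper":0,"travel":[0,0,0],"twist":[0,0,0]}]'
python3 - <<'E'
from h import *
snap("side","r1.png",(130,80,340,240),3.7)
E
```

```text
time: 9.2
ee_pos: [0.5571, 0.0522, 0.2308]
tcp_rot: [-180.0, -0.1, -175.6]
wrist_force: [0.4, -0.7, 0.4]
opening: 0.0455
grasp_force: 0.0
```

View pics/r1.png

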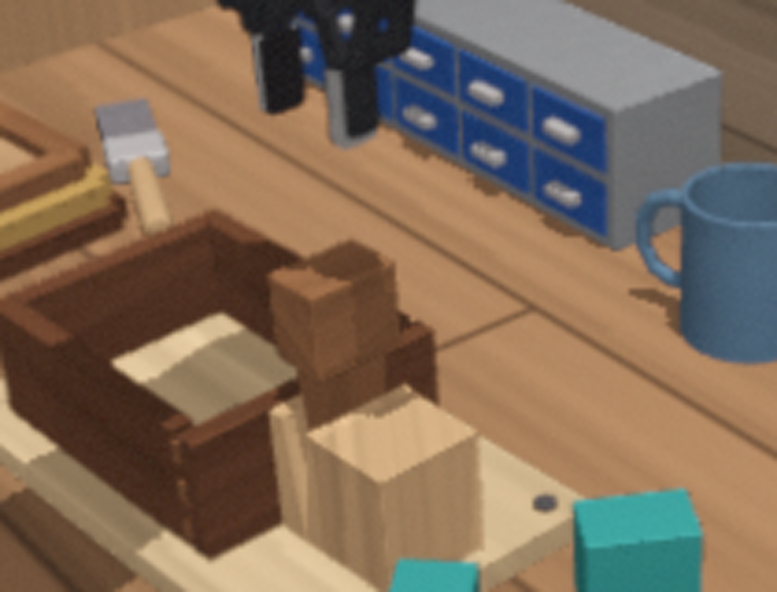

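The wedge stands free and upright in the slot, with its head top around (335,270). I'll shut the fingers and approach its head.

```bash
python3 -m crank '[{"gripper":0,"travel":[0,0,0],"twist":[0,0,0]},{"gripper":0,"travel":[0,0,0],"twist":[0,0,0]},{"gripper":0,"travel":[0,0,0],"twist":[0,0,0]},{"gripper":0,"travel":[0,0,30],"twist":[0,0,0]},{"gripper":0,"travel":[0,0,25],"twist":[0,0,0]},{"gripper":0,"travel":[0,0,9],"twist":[0,0,0]},{"gripper":0,"travel":[0,0,0],"twist":[0,0,0]},{"gripper":0,"travel":[0,0,3],"twist":[0,0,0]},{"gripper":0,"travel":[0,0,3],"twist":[0,0,0]},{"gripper":0,"travel":[0,0,0],"twist":[0,0,0]}]' 40
```

```text
time: 10.5
ee_pos: [0.5573, 0.0522, 0.1619]
tcp_rot: [-180.0, 0.0, -175.6]
wrist_force: [0.5, 0.1, -0.1]
opening: -0.0001
grasp_force: 0.0
```

```bash
python3 -m crank '[{"gripper":0,"travel":[0,0,2],"twist":[0,0,0]},{"gripper":0,"travel":[0,0,2],"twist":[0,0,0]},{"gripper":0,"travel":[0,0,2],"twist":[0,0,0]},{"gripper":0,"travel":[0,0,2],"twist":[0,0,0]},{"gripper":0,"travel":[0,0,0],"twist":[0,0,0]}]'
```

```text
time: 11.12
ee_pos: [0.5578, 0.0529, 0.1549]
tcp_rot: [179.9, 0.1, -175.5]
wrist_force: [-0.3, 3.8, 7.0]
opening: 0.0002
grasp_force: 3.0
```

```bash
python3 -m crank '[{"gripper":0,"travel":[0,0.3,2],"twist":[0,0,0]},{"gripper":0,"travel":[0,0.3,2],"twist":[0,0,0]},{"gripper":0,"travel":[0,0.3,2],"twist":[0,0,0]},{"gripper":0,"travel":[0,0,0],"twist":[0,0,0]}]'
```

```text
time: 11.62
ee_pos: [0.5579, 0.0538, 0.1491]
tcp_rot: [179.9, 0.2, -175.5]
wrist_force: [-0.1, 3.8, 7.2]
opening: -0.0002
grasp_force: 3.5
```

```bash
python3 -m crank '[{"gripper":0,"travel":[0,0.3,2],"twist":[0,0,0]},{"gripper":0,"travel":[0,0.2,1],"twist":[0,0,0]},{"gripper":0,"travel":[0,0,1],"twist":[0,0,0]},{"gripper":0,"travel":[0,0,0],"twist":[0,0,0]}]'
```

```text
time: 12.12
ee_pos: [0.558, 0.0544, 0.1455]
tcp_rot: [179.9, 0.2, -175.5]
wrist_force: [-0.4, 3.7, 8.2]
opening: -0.0001
grasp_force: 4.4
```

```bash
python3 -m crank '[{"gripper":0,"travel":[0,0,1],"twist":[0,0,0]},{"gripper":0,"travel":[0,0,1],"twist":[0,0,0]},{"gripper":0,"travel":[0,0,0],"twist":[0,0,0]}]'
```

```text
time: 12.5
ee_pos: [0.5581, 0.0546, 0.1437]
tcp_rot: [179.9, 0.2, -175.5]
wrist_force: [-0.9, 5.2, 10.2]
opening: -0.0003
grasp_force: 5.0
```

```bash
python3 -m crank '[{"gripper":0,"travel":[0,0,1],"twist":[0,0,0]},{"gripper":0,"travel":[0,0,1],"twist":[0,0,0]},{"gripper":0,"travel":[0,0,0],"twist":[0,0,0]}]'
```

```text
time: 12.88
ee_pos: [0.5584, 0.0547, 0.1432]
tcp_rot: [179.9, 0.3, -175.5]
wrist_force: [-3.1, 5.6, 19.1]
opening: -0.0
grasp_force: 9.6
```

It has stopped firmly: 19 N with the head top at 0.143 m, against 0.144 expected. I'll back off and check.

```bash
python3 -m crank '[{"gripper":0,"travel":[0,0,-5],"twist":[0,0,0]},{"gripper":0,"travel":[0,0,-40],"twist":[0,0,0]},{"gripper":0,"travel":[0,0,-50],"twist":[0,0,0]},{"gripper":0,"travel":[0,-50,0],"twist":[0,0,0]},{"gripper":0,"travel":[0,-60,0],"twist":[0,0,0]},{"gripper":0,"travel":[0,-60,0],"twist":[0,0,0]},{"gripper":0,"travel":[0,0,0],"twist":[0,0,0]},{"gripper":0,"travel":[0,0,0],"twist":[0,0,0]}]'
python3 - <<'E'
from h import *
a=bot.camera("side")[80:240,130:340];b=bot.camera("top")[170:310,50:260]
cv2.imwrite("pics/f.png",cv2.resize(np.vstack([a,b])[:,:,::-1],None,fx=1.98,fy=1.98,interpolation=cv2.INTER_CUBIC))
p=np.array([.5573,.0535,.144]);q=np.radians(4.4);u=np.array([np.cos(q),np.sin(q),0]);v=np.array([-u[1],u[0],0])
print((proj("side",[p+s*.025*u+t*.017*v for s,t in((-1,-1),(-1,1),(1,1),(1,-1))])-[130,80])*1.98)
E
```

```text
time: 13.88
ee_pos: [0.5701, -0.116, 0.2344]
tcp_rot: [180.0, -0.0, -175.6]
wrist_force: [-0.3, -0.0, -0.6]
opening: -0.0001
grasp_force: 0.0
[[168.50556848 174.29420287]
 [144.84708403 160.39752426]
 [189.59311487 140.40813961]
 [213.65498167 153.47119806]]
```

View pics/f.png

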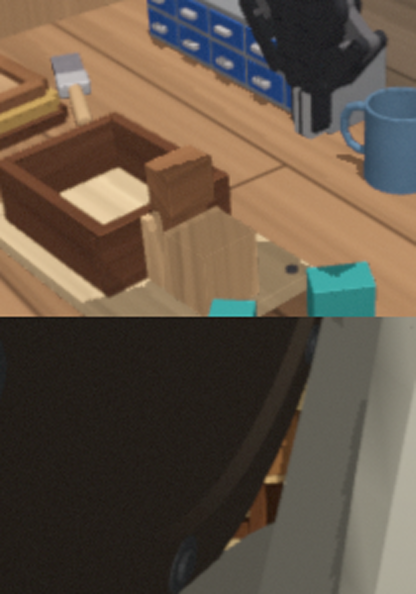

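The side view shows the wedge upright and seated, its head top (147–213, 145–178) where the tight pose predicts to within about 2 picture px. The loose side looks flush and the robot is clear of everything.

```bash
python3 -c "
from workcell import bot;print(bot.job_done())"
```

```text
the job is handed in; nothing more can be done
None
```

I stood the middle wedge loose in the slot, released it, then pressed it down with closed fingers to a firm stop at 19 N; it stayed upright, the loose side looked flush in the side view, and I handed the job in at about 14 s.

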